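# Set the vanity mirror's front foot and hold it

### The job

Lift the wooden hair ring up off the post on the folded mirror's sliding foot and lay it flat in the steel tray without dropping it. Then take the foot by its upright fin, pull it out until its pointer stands opposite the mark on the scale strip, and, holding it at that length all the while against its spring, slide the black cam lever fully closed towards the post. Finish still holding the foot by the fin at the mark: do not let go; leave the other dressing-table things where they are.

Things in the scene. Friction and masses are not known exactly. Their poses are not given: they have to be found in the camera images.
- mirror: folded vanity mirror, fixed to the glass. Origin: on the glass under the centre of its cream base block (110 mm in x, 90 in y, 38 tall; 58 at its back). x points to the folded round mirror (170 mm across), -x is the way the foot slides out, y is left; upright, only yaw varies. Its flat scale strip, 18 wide, 4 tall, lies 225 to 35 mm in front of the origin, its middle 102 mm to the right.
- foot (a joint): how far the sliding foot is pulled out, m: 0 pushed in (so at the start), 0.095 its stop. A spring draws it in with 5 N at 0, 7 N far out: let go, it runs back, and the closed lever does not take the load. The foot is a crosshead plate (30 mm in the mirror's x, 168 in y, 78 mm right to 90 left of the centre line, top 18 mm above the glass) on a flat bar.
- post_top (a point): centre of the top of the round metal post on the foot: 24 mm across, from the crosshead (18 mm) to 50 mm above the glass, 72 mm left of the mirror's centre line, in line with the fin; moves with the foot
- fin (a point): upright steel fin on the crosshead, the handle to pull and hold the foot by: 12 mm thick (mirror's x), 109 long (y), 44 tall. Origin: centre of its underside, 18 mm above the glass, at the start 115 mm in front of the mirror's origin and 20.5 mm right of it; axes as the mirror's; moves with the foot. 60 mm clear between fin and base block at the start; about 60 mm of it are bare right of the lever.
- lever (a joint): travel of the black cam lever along the fin, m: open 0 to 0.006 at the start, slides left (mirror's +y, to the post) to its stop 0.035 = closed. About 2 N moves it; it stays where left. A saddle over the fin, 48 mm wide (18 mm out on each side of the fin), 16 thick in y, 20 to 70 mm above the glass, with two prongs that the hair ring on the post would block. Fingers astride the fin push it with their flanks.
- lever_back (a point): middle of the lever's right-hand (-y) face, the face to be pushed, 40 mm above the glass; rides on lever and foot
- pointer (a point): black pointer on the right-hand end of the crosshead, 18 mm above the glass, in the fin's mid-plane; moves with the foot
- mark: the length mark: steel rider 16 x 16 mm, 10 tall, fixed on the scale strip, a black line across its top at mid-width. Origin: 4 mm above the glass, at the line's end next to the foot; axes as the mirror's. The foot is at its length when the pointer is opposite the line: both at the same x in the mirror's frame. The pull needed is 40 to 75 mm and differs from run to run.
- hair_ring: turned wooden hair ring, 56 mm outside, 40 inside, 25 tall, about 40 g, lying flat round the post on the foot's crosshead (underside 18 mm above the glass), up to 4 mm off the post's centre. Origin: centre of its underside, z up along its axis. It must rise 32 mm to clear the post. Beside it, fore and aft, the glass is free.
- tray: steel tray fixed on the glass, 260 mm (x) by 220 (y), rim 12 tall, 4 mm thick walls and floor. Origin: under its centre on the glass. The half nearest the robot (its -x half) is empty; bottle, decanter and dispenser stand in the far half.
- violet_bottle: ridged violet bottle, 54 mm across, 140 tall, standing in the far half of the tray, towards its +y side. Origin: centre of its underside
- decanter: short clear glass decanter with a ground glass stopper in its neck, 72 mm across, 110 tall, standing in the far half of the tray, towards its -y side. Origin: centre of its underside
- dispenser: tiny white plastic push dispenser, 32 mm across, 70 tall, standing between bottle and decanter. Origin: centre of its underside
- hair_brush: wooden hair brush lying bristles down on the glass to the left of the mirror, handle towards the robot, about 215 mm long, 55 wide, 30 tall; origin under its middle
- cream_jar: squat white jar with a metal lid, 62 mm across, 48 tall, standing beyond the mirror's left (+y) side. Origin: centre of its underside
- varnish: small square varnish bottle with a thin black cap, 28 mm across, 68 tall, beside the jar. Origin: centre of its underside

How it is judged:
By the outcome, as a careful person would: the job done as asked, in the order asked, and still so for the second after the job is handed in, while the arm keeps its last pose, push and grip.
It also fails if it takes over 54 s, if anything falls off the work surface, if the arm or the gripper's body presses on something with over 40 N, if the wrist force passes 120 N, or if a joint passes its speed limit or range.

### The arm

A 6-joint arm with a two-finger parallel gripper is mounted at the origin on the work surface. World frame = base frame: x ahead of the robot, y to its left, z up, the work surface at z = 0. Lengths are in mm, angles in rad, forces in N, time in s.
With the tool pointing down it reaches from about 300 to 775 mm from the base axis. Payload 14.6 kg.
Tool frame: the origin (TCP) lies midway between the tips of the shut fingers; the grasp point (between the pads) lies 19 mm behind it; z points along the fingers, y is the direction in which the jaws open and shut (so a half turn about z gives the same grasp; the last joint's range is limited). The gripper opens to 94 mm and grips with 3 to 60 N. Pads are 16 mm wide; open, the fingers measure 119 mm over their backs; the gripper's body (75 mm by 177 mm) begins 78 mm behind the grasp point.
Start: joints at [-1.375, 0.3, 1.521, -0, 1.321, -0.067], TCP at [142.875, -531.108, 205.446] pointing down, gripper open.
Joint ranges: [-3.03, 3.03], [-0.79, 2.21], [0.23, 2.52], [-1.04, 4.18], [0, 3.07], [-2.55, 2.55]. Speed limits (rad/s): [2.22, 2.22, 2.57, 3.14, 3.14, 3.14].

### API

Orientations are given as [roll, pitch, yaw] about the fixed x, y, z axes, in that order (R = Rz(yaw) Ry(pitch) Rx(roll)).
In Python, from cell import manip, camera gives the robot as it stands. The module is installed in compiled form; this text tells all that it offers.
- The arm moves only by the tool jog_arm, never from a script. Its argument "commands" is a list of rows, each a list of 7 numbers: the shift along the world's x, y, z in units of 1 m (1.0 is 1 m), then the turn, a rotation vector about the world's x, y, z in units of 120 degrees (1.0 is 120 degrees), then the opening, from 0 (shut) to 1 (fully open). In form: [[x, y, z, ax, ay, az, grip], ...]. A call has exactly 10 rows; each row is the pose to reach, as a shift and turn from the pose commanded when the call began; what a row does not reach only later rows make up. A row lasts 1/8 s, in which the tool goes at most 62.5 mm and 10.7 degrees, less where a joint would pass 70% of its speed; a pose out of reach is approached as far as the arm can. A call with a number of a shift or a turn outside -1 to 1 is refused whole. A call with a gripper value outside its range is refused whole. The fingers move at their own pace and stop on an object; "grip_force" is the grip in N (left out, the last holds). Time passes only in rows, so rows that repeat a pose let the fingers close, or fill a call up. It gives the time, the measured TCP pose, the force and the opening at its end, in the units of the state.
- manip.read_state(): the state, without advancing time (a new reading comes with each control period).
- camera(name): name is "side" or "top"; returns a dict with "pixels" (420x560x3 uint8, blue, green, red), "vertical_fov" (degrees; the focal length in pixels is half the picture's height over the tangent of half this angle, whatever the lens; pixels are square), "cx", "cy" (the principal point, pixels), "rvec" (rotation vector, rad) and "tvec" (3), from world to camera coordinates, as OpenCV has them. Camera axes: x right, y down, z forward; pixel columns grow to the right and rows downward; lengths in mm; the calibration is good to about 2 mm. A picture is of the moment at which its call begins. There is no depth.
- manip.sign_off(): hands the job in, once; it reports no verdict.
The state is a dict: "clock": time; "joints": joint angles; "qd": joint speeds; "effort": joint torques, N m; "eef_pos": TCP position; "eef_rot": TCP orientation; "wrist_force": force on the tool from outside, world axes, zero at the start; "moment": the same for the moment, N m; "finger_gap": finger opening in mm.
Only numpy, scipy, OpenCV 4.12 (cv2) and the standard library are available. Lean on these libraries where they do the work, as an engineer would, in place of code of your own. Each camera call takes 0.05 s, during which the arm holds its last target.

## Working session

There is one attempt and no reset: what is moved stays moved. The work goes in short steps, Python scripts to look and compute and a tool call to move; the robot and the scene stay as the last step left them, time stands still between calls to the robot, and variables do not carry over. Pictures are saved under pics/ and viewed, and the job is handed in when it is done.

Besides the shell and the picture viewer there is one more tool, called after "Call:" as name(argument=value, ...), one argument or row to a line, values as JSON. jog_arm: Moves the arm, as the interface text tells. Its arguments: {"type":"object","properties":{"commands":{"type":"array","items":{"type":"array","items":{"type":"number"}}},"grip_force":{"type":"number"}},"required":["commands"]}

```bash
mkdir -p pics; cat > h.py <<'E'
import numpy as np, cv2
from cell import manip, camera
def snap(n,tag):
    c=camera(n); np.savez(f'pics/{tag}.npz',**c); cv2.imwrite(f'pics/{tag}.png',c['pixels']); return c
def load(tag): 
    d=np.load(f'pics/{tag}.npz'); return {k:d[k] for k in d.files}
def K(c):
    f=c['pixels'].shape[0]/2/np.tan(np.radians(float(c['vertical_fov']))/2)
    return np.array([[f,0,float(c['cx'])],[0,f,float(c['cy'])],[0,0,1]])
def ray(c,u,v):
    R=cv2.Rodrigues(np.array(c['rvec'],float))[0]; t=np.array(c['tvec'],float).ravel()
    d=R.T@np.linalg.inv(K(c))@np.array([u,v,1.]); return -R.T@t,d/np.linalg.norm(d)
def onz(c,u,v,z):
    o,d=ray(c,u,v); return o+d*(z-o[2])/d[2]
def proj(c,p):
    q=cv2.projectPoints(np.array(p,float).reshape(-1,1,3),np.array(c['rvec'],float),np.array(c['tvec'],float),K(c),None)[0]
    return q.reshape(-1,2)
def tri(c1,a,c2,b):
    o1,d1=ray(c1,*a);o2,d2=ray(c2,*b)
    s=np.linalg.lstsq(np.c_[d1,-d2],o2-o1,rcond=None)[0]
    p,q=o1+d1*s[0],o2+d2*s[1]; return (p+q)/2,np.linalg.norm(p-q)
E
python3 - <<'E'
from h import *
print(manip.read_state())
for n in('top','side'):
    c=snap(n,n+'0'); print(n,{k:c[k] for k in c if k!='pixels'}, ray(c,280,210))
E
```

```text
{'clock': 0.0, 'joints': array([-1.37461244e+00,  3.00486304e-01,  1.52158595e+00,  1.05105912e-05,
        1.32069633e+00, -6.66093976e-02]), 'qd': array([ 1.25879471e-03,  1.30646962e-03, -7.01165473e-06,  1.04713983e-03,
        2.71102238e-04,  6.63972069e-04]), 'effort': array([ 1.25940158e-03, -5.31804264e+01, -3.52738094e+01,  7.08442647e-02,
        2.44195590e-02, -9.08706420e-05]), 'eef_pos': array([ 142.82163133, -530.85904669,  204.87593013]), 'eef_rot': array([-3.14042001e+00, -8.84282580e-05,  2.62790625e-01]), 'wrist_force': array([0.30232755, 0.45071555, 0.45810425]), 'moment': array([ 0.05094814, -0.012186  , -0.01890903]), 'finger_gap': 94.14673668560772}
top {'vertical_fov': 55.44866080967461, 'cx': 283.07861030711456, 'cy': 209.87571481459642, 'rvec': array([ 2.11127022, -2.13430861,  0.17920161]), 'tvec': array([ 63.68194317, 603.45474931, 839.54937412])} (array([444.7981217 ,  48.4707415 , 934.27051441]), array([ 0.17794882,  0.01739099, -0.98388606]))
side {'vertical_fov': 46.639929139826656, 'cx': 279.9616607377809, 'cy': 213.73844991765407, 'rvec': array([ 0.82329862, -2.43325805,  1.23105524]), 'tvec': array([501.44199579, 251.50880765, 890.96809008])} (array([ 50.50186939, 755.91453459, 731.14134789]), array([ 0.49394719, -0.64274446, -0.58557299]))
```

View pics/top0.png

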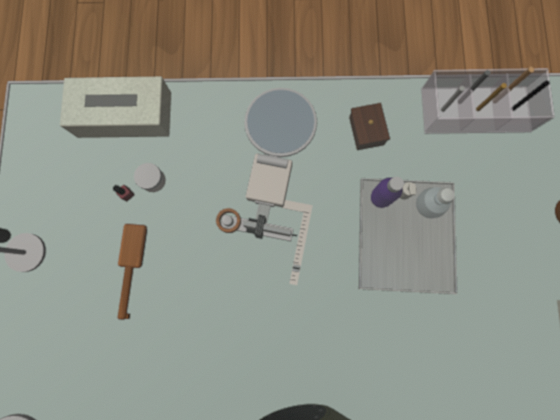

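View pics/side0.png

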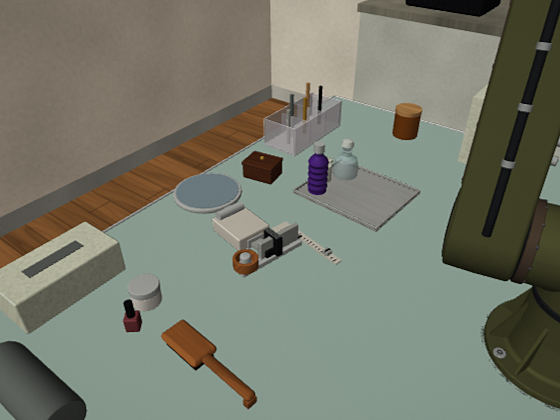

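Both views show the whole scene. In the top view the ring is at about (229,221), the lever at (259,226), the scale strip runs (308,205)–(295,283), the rider is at about (297,268), and the tray spans (360..455,180..292). I'll enlarge the details next.

```bash
python3 - <<'E'
from h import *
t=load('top0')['pixels'];s=load('side0')['pixels']
cv2.imwrite('pics/tz.png',cv2.resize(t[140:300,205:325],None,fx=5,fy=5,interpolation=cv2.INTER_CUBIC)[:, :][:800])
a=t[145:295,205:325];cv2.imwrite('pics/tz.png',cv2.resize(a,None,fx=4,fy=4,interpolation=cv2.INTER_CUBIC))
a=s[195:285,205:350];cv2.imwrite('pics/sz.png',cv2.resize(a,None,fx=5,fy=5,interpolation=cv2.INTER_CUBIC))
E
```

```text
(no output)
```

View pics/tz.png

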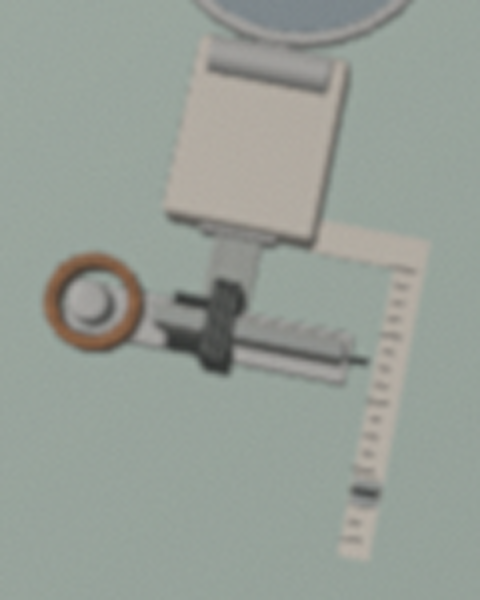

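View pics/sz.png

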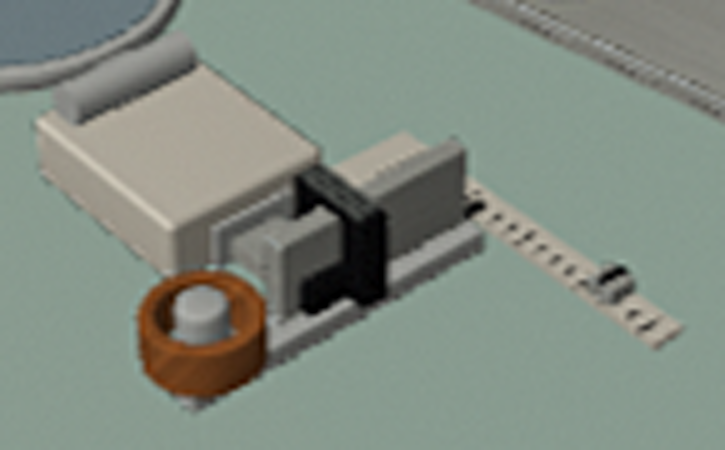

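```bash
python3 - <<'E'
from h import *
t=load('top0');s=load('side0')
def ringm(c,box):
    x0,y0,x1,y1=box
    hsv=cv2.cvtColor(c['pixels'],cv2.COLOR_BGR2HSV)
    m=cv2.inRange(hsv,(3,90,40),(20,255,255)); k=np.zeros_like(m);k[y0:y1,x0:x1]=m[y0:y1,x0:x1]
    cs=cv2.findContours(k,cv2.RETR_EXTERNAL,cv2.CHAIN_APPROX_NONE)[0]
    return max(cs,key=cv2.contourArea)
ct=ringm(t,(205,195,255,250)); cs=ringm(s,(220,240,270,285))
pts=np.array([onz(t,*p[0],43)[:2] for p in ct],np.float32)
print('ring top@43',cv2.fitEllipse(pts),cv2.fitEllipse(ct))
print('side ring bbox',cv2.boundingRect(cs),cv2.fitEllipse(cs))
# cream mask
hsv=cv2.cvtColor(t['pixels'],cv2.COLOR_BGR2HSV)
for (u,v) in [(303,240),(268,185),(300,228),(275,235),(265,215),(330,260)]: print((u,v),t['pixels'][v,u],hsv[v,u])
E
```

```text
ring top@43 ((584.4058227539062, 182.076416015625), (49.747406005859375, 51.61663055419922), 128.53659057617188) ((227.95294189453125, 220.06655883789062), (22.164257049560547, 22.38102912902832), 129.31336975097656)
side ring bbox (232, 249, 26, 26) ((245.09375, 261.2610168457031), (25.355335235595703, 25.767114639282227), 56.73393249511719)
(303, 240) [164 173 180] [ 17  23 180]
(268, 185) [161 170 177] [ 17  23 177]
(300, 228) [142 149 147] [ 39  12 149]
(275, 235) [160 163 164] [ 23   6 164]
(265, 215) [127 132 130] [ 42  10 132]
(330, 260) [153 160 149] [ 71  18 160]
```

```bash
python3 - <<'E'
from h import *
t=load('top0');s=load('side0')
im=cv2.resize(t['pixels'],None,fx=4,fy=4,interpolation=cv2.INTER_CUBIC).astype(int)
# hi-res px (U,V) -> (U+.5)/4-.5
cv=lambda p:((p[0]+.5)/4-.5,(p[1]+.5)/4-.5)
m=((im[...,2]-im[...,0])>3).astype(np.uint8)*255
m=cv2.morphologyEx(m,cv2.MORPH_OPEN,np.ones((5,5)))
k=np.zeros_like(m);k[590:1160,980:1270]=m[590:1160,980:1270]
cs=[c for c in cv2.findContours(k,cv2.RETR_EXTERNAL,cv2.CHAIN_APPROX_NONE)[0] if cv2.contourArea(c)>300]
v=cv2.cvtColor(k,cv2.COLOR_GRAY2BGR)
cv2.imwrite('pics/m.png',v[590:1160,880:1290])
for c in cs: print(cv2.contourArea(c),cv2.boundingRect(c))
E
```

```text
1735.5 (1158, 1083, 41, 58)
321.0 (1075, 933, 39, 17)
36900.5 (982, 614, 269, 450)
```

View pics/m.png

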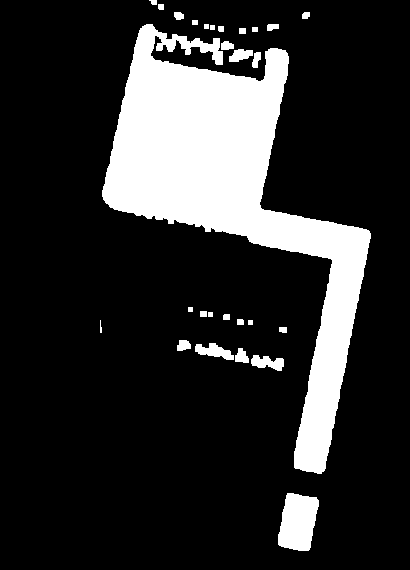

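```bash
python3 - <<'E'
from h import *
t=load('top0');s=load('side0')
im=cv2.resize(t['pixels'],None,fx=4,fy=4,interpolation=cv2.INTER_CUBIC).astype(int)
cv=lambda p:((p[0]+.5)/4-.5,(p[1]+.5)/4-.5)
m=((im[...,2]-im[...,0])>3).astype(np.uint8)*255
m=cv2.morphologyEx(m,cv2.MORPH_OPEN,np.ones((5,5)))
L=[];Rr=[]
for V in list(range(590+290,590+455))+list(range(590+505,590+540)):
    x=np.where(m[V,880+275:880+375])[0]+880+275
    L.append(onz(t,*cv((x.min()-.5,V)),4)); Rr.append(onz(t,*cv((x.max()+.5,V)),4))
L=np.array(L)[:,:2];Rr=np.array(Rr)[:,:2]
def line(p):
    l=cv2.fitLine(p.astype(np.float32),cv2.DIST_HUBER,0,.01,.01).ravel(); 
    if l[0]<0:l[:2]*=-1
    return l
a,b=line(L),line(Rr); print('yaws',np.degrees(np.arctan2(a[1],a[0])),np.degrees(np.arctan2(b[1],b[0])))
d=(a[:2]+b[:2]);d/=np.linalg.norm(d);n=np.array([-d[1],d[0]])
print('width',n@(a[2:]-b[2:]))
mid=(a[2:]+b[2:])/2
# strip end (bottom): column scan along midline
ends=[]
for U in range(880+285,880+305):
    V=np.where(m[590+500:590+570,U])[0].max()+590+500
    ends.append(onz(t,*cv((U,V+.5)),4)[:2])
e=np.median([d@x for x in ends])
tops=[]
for U in range(880+345,880+360):
    V=np.where(m[590+215:590+330,U])[0].min()+590+215
    tops.append(onz(t,*cv((U,V-.5)),4)[:2])
print('strip length',np.median([d@x for x in tops])-e, [round(float(d@x),1) for x in tops])
ystrip=n@mid
O=d*(e+225)+n*(ystrip+102)
print('origin from strip',O,'yaw',np.degrees(np.arctan2(d[1],d[0])))
# block top: front edge & left/right edges at z=38
bl=[];br=[]
for V in range(590+80,590+185):
    x=np.where(m[V,880+90:880+300])[0]+880+90
    bl.append(onz(t,*cv((x.min()-.5,V)),38)[:2]); 
    if V<590+190: br.append(onz(t,*cv((x.max()+.5,V)),38)[:2])
bl=np.array(bl);br=np.array(br);A=line(bl);B=line(br)
print('block yaws',np.degrees(np.arctan2(A[1],A[0])),np.degrees(np.arctan2(B[1],B[0])),'y rel O',[np.median((q-O)@n) for q in (bl,br)])
fr=[]
for U in range(880+115,880+245):
    V=np.where(m[590+60:590+260,U])[0].max()+590+60
    fr.append((onz(t,*cv((U,V+.5)),38)[:2]-O)@d)
print('front edge x rel O',np.median(fr))
np.savez('mir.npz',O=O,d=d,n=n)
E
```

```text
yaws -11.96596 -12.071552
width 19.35178
strip length 191.62102415818373 [614.1, 614.2, 613.7, 613.9, 614.0, 614.1, 614.2, 614.3, 614.4, 614.0, 614.1, 614.2, 614.3, 614.4, 613.9]
origin from strip [681.20132327  90.24579294] yaw -12.018756
block yaws -11.858202 -11.974727 y rel O [np.float64(44.868456424283536), np.float64(-45.5729098005448)]
front edge x rel O -57.869917514984124
```

```bash
cat >> h.py <<'E'
try:
    M=np.load('mir.npz');O,d,n=M['O'],M['d'],M['n']
except Exception: pass
def tom(p): p=np.array(p,float); q=p[:2]-O; return np.array([q@d,q@n]+list(p[2:]))
def tow(x,y,z): return np.array([*(O+d*x+n*y),z])
E
python3 - <<'E'
from h import *
t=load('top0');s=load('side0')
for c,nm in((t,'top'),(s,'side')):
    for lab,p in dict(finTopR=(-115,-75,62),finTopL=(-115,34,62),post=(-115,72,50),pointer=(-115,-78,18),stripend=(-225,-102,4),ringtop=(-115,72,43)).items():
        print(nm,lab,proj(c,tow(*p))[0].round(1), end='; ')
    print()
print('ring mir',tom([584.4,182.08]))
b=[]
im=cv2.cvtColor(t['pixels'],cv2.COLOR_BGR2GRAY)
# overlays
for c,nm in((t,'top'),(s,'side')):
    im=cv2.resize(c['pixels'],None,fx=5,fy=5,interpolation=cv2.INTER_CUBIC)
    def dr(ps,col):
        q=((proj(c,[tow(*p) for p in ps])+.5)*5-.5).round().astype(int); cv2.polylines(im,[q],True,col,1)
    box=lambda x0,x1,y0,y1,z:[(x0,y0,z),(x1,y0,z),(x1,y1,z),(x0,y1,z)]
    dr(box(-55,55,-45,45,38),(0,0,255));dr(box(-121,-109,-75,34,62),(255,0,0));dr(box(-130,-100,-78,90,18),(0,255,0));dr(box(-225,-35,-111,-93,4),(0,0,255))
    dr([(-115+12*np.cos(a),72+12*np.sin(a),50) for a in np.linspace(0,6.2,40)],(0,255,255))
    cut=im[850:1450,1000:1620] if nm=='top' else im[900:1450,1025:1800]
    cv2.imwrite(f'pics/ov_{nm}.png',cut)
E
```

```text
top finTopR [290.7 232. ]; top finTopL [242.3 222.4]; top post [226.4 219.9]; top pointer [291.8 234.7]; top stripend [292.7 284.3]; top ringtop [226.8 220.3]; 
side finTopR [296.5 223.7]; side finTopL [258.7 243.9]; side post [244.8 255.8]; side pointer [297.1 238.3]; side stripend [338.3 262.5]; side ringtop [245.  258.3]; 
ring mir [-113.80220072   69.66403203]
```

View pics/ov_top.png

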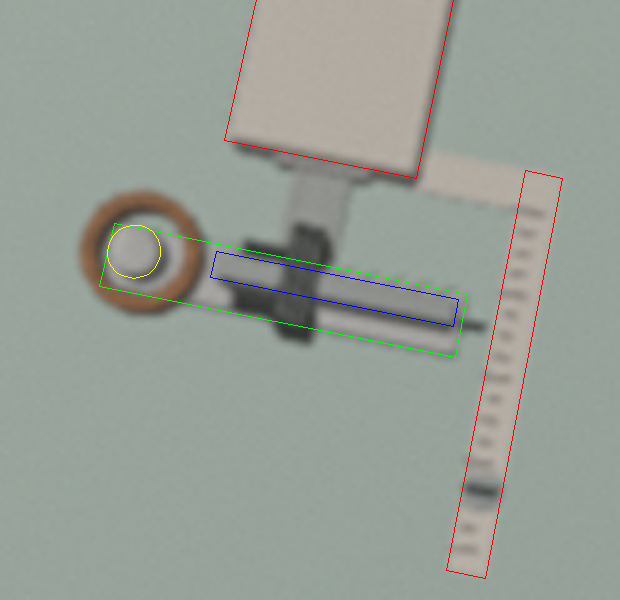

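View pics/ov_side.png

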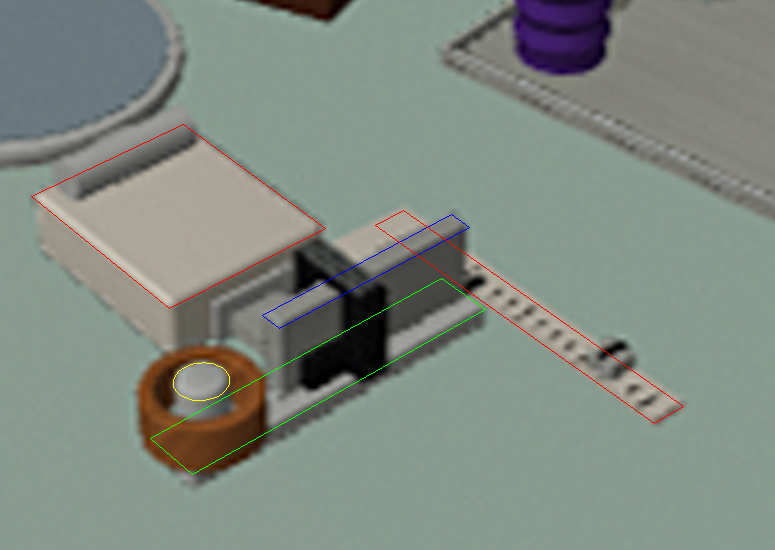

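```bash
python3 - <<'E'
from h import *
t=load('top0');s=load('side0')
# rider line
for c,nm,(x0,y0,x1,y1) in((t,'top',(290,262,304,274)),(s,'side',(320,244,336,256))):
    g=cv2.cvtColor(c['pixels'],cv2.COLOR_BGR2GRAY)[y0:y1,x0:x1]
    print(nm);print(g)
# heights by two views: ring top centre, post, fin ends
print('post tri',tri(t,(226.4,219.9),s,(244.9,255.5)))
E
python3 - <<'E'
from h import *
t=load('top0')
for tag,(x0,y0,x1,y1) in {'top0':(350,170,465,300)}.items():
    im=cv2.resize(load(tag)['pixels'][y0:y1,x0:x1],None,fx=4.5,fy=4.5,interpolation=cv2.INTER_CUBIC); cv2.imwrite('pics/tray.png',im)
for p in [(360,180),(455,181),(361,292),(455,294)]: print(p,onz(t,*p,12).round(1))
E
```

```text
top
[[157 158 153 147 145 144 143 146 158 174 174 166 160 158]
 [158 159 159 153 150 151 149 151 159 171 173 165 159 156]
 [158 157 161 158 156 158 155 155 157 166 169 165 158 157]
 [158 158 159 152 146 147 147 148 150 156 163 162 158 157]
 [160 156 147 128 121 125 131 137 139 144 152 159 158 158]
 [158 154 133 103  88  93  96 105 111 120 142 155 158 157]
 [159 157 139 113  96  88  82  78  85 110 139 157 158 158]
 [159 159 152 139 130 123 118 111 109 124 146 156 157 159]
 [158 157 152 146 144 141 137 134 133 142 153 158 158 159]
 [158 160 162 156 151 142 140 140 146 154 158 159 157 157]
 [157 165 172 170 164 159 158 160 161 163 160 158 157 157]
 [160 167 174 175 174 174 173 175 173 166 159 158 157 158]]
side
[[148 147 148 148 149 149 147 147 148 146 148 147 148 150 148 148]
 [160 150 146 147 148 148 150 147 149 148 148 147 148 148 148 148]
 [166 162 152 148 147 150 151 151 152 150 150 149 149 147 147 147]
 [170 167 167 159 151 136 137 133 147 159 154 151 148 148 149 149]
 [150 168 168 169 160 140 140 108  62  59 123 156 150 147 148 148]
 [166 170 156 160 160 111  64  28   0  13  83 137 153 150 148 148]
 [174 176 158 142 112  45   0  17  92 123 127 135 146 148 148 149]
 [134  79  99 132  90  31  90 126 135 145 112  97 136 152 149 149]
 [137 131 111 118 109 118 137 141 122  92  70  76 129 152 149 147]
 [150 160 142 116 111 121 138 110  68  62  53  99 145 150 148 148]
 [149 155 155 150 146 127 123  92  54  86 137 163 166 161 150 146]
 [147 148 151 156 135 119 117  90  88 141 170 172 170 167 162 152]]
post tri (array([583.52861362, 184.42261655,  50.7725938 ]), np.float64(0.11448137022297238))
(360, 180) [ 681.7 -125.7   12. ]
(455, 181) [ 676.4 -349.7   12. ]
(361, 292) [ 421.4 -116.4   12. ]
(455, 294) [ 415.  -327.2   12. ]
```

View pics/tray.png

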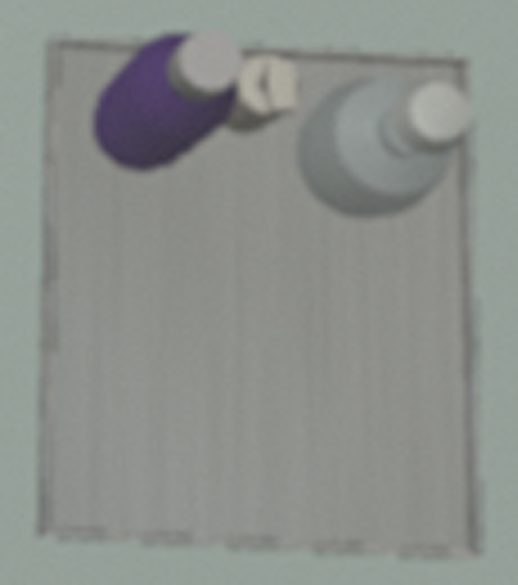

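```bash
python3 - <<'E'
from h import *
t=load('top0');s=load('side0')
def cen(c,b,thr):
    x0,y0,x1,y1=b; g=cv2.cvtColor(c['pixels'],cv2.COLOR_BGR2GRAY)[y0:y1,x0:x1].astype(float)
    w=np.clip(thr-g,0,None); Y,X=np.mgrid[y0:y1,x0:x1]; return (X*w).sum()/w.sum(),(Y*w).sum()/w.sum()
a=cen(t,(292,265,300,270),125); b=cen(s,(325,247,331,252),70)
print(a,tom(onz(t,*a,14)),b,tom(onz(s,*b,14)));p,e=tri(t,a,s,b);print('tri',tom(p),e)
# pointer: dark part near (294..298,235)
for nm,c,(x0,y0,x1,y1) in (('t',t,(288,228,302,242)),('s',s,(292,230,306,244))):
    print(nm);print(cv2.cvtColor(c['pixels'],cv2.COLOR_BGR2GRAY)[y0:y1,x0:x1])
r=(228.3,220.5);print('ring',onz(t,*r,43),tom(onz(t,*r,43)))
# ring side: bbox centre ray at z 30.5 ; triangulate ring-top ellipse centre
print('ring side mid', proj(s,tow(*tom(onz(t,*r,43))[:2],30.5)),'want',(232+12.5,249+12.5))
E
```

```text
(np.float64(295.9319248826291), np.float64(267.7018779342723)) [-186.9681891  -101.87583087   14.        ] (np.float64(327.0262467191601), np.float64(249.54330708661416)) [-185.25696351 -105.57439574   14.        ]
tri [-187.53606566 -102.21489813   17.42534883] 1.1596629973887427
t
[[139 143 149 156 156 155 158 159 159 158 158 153 148 145]
 [137 144 150 152 151 147 156 158 158 158 157 158 156 153]
 [141 142 139 144 143 143 156 158 160 158 159 161 170 172]
 [142 140 131 134 142 142 156 160 159 158 159 165 170 170]
 [144 141 129 127 139 145 157 163 159 158 159 166 162 150]
 [131 134 121 117 127 135 145 154 156 158 160 166 164 155]
 [101 105 104 103  97  98 106 114 125 141 162 171 173 170]
 [ 88  90 108 112  92  86  85  84 101 134 161 168 170 171]
 [122 121 131 133 125 129 131 123 126 148 163 161 152 154]
 [153 151 149 144 145 153 156 152 151 158 166 164 152 147]
 [164 161 154 148 154 159 159 159 159 162 168 171 165 163]
 [156 157 149 145 155 159 159 158 158 163 168 171 173 174]
 [132 133 131 140 156 160 159 159 160 163 163 157 160 170]
 [139 136 136 146 156 159 157 157 159 163 158 148
[... 293 characters left out ...]
6 168 160 150]
 [ 71  71  72  72  70  81  87  80  54  76 146 171 167 163]
 [ 71  71  71  70  70  67  44   4   0  30 134 171 170 169]
 [ 71  71  69  69  71  57  16  30  86 139 170 175 150 153]
 [ 69  69  69  67  67  69  38 102 160 170 176 132  71 130]
 [ 70  69  67  64  72  98 134 138 142 162 144 142 153 164]
 [ 66  64  68  70 119 149 155 152 141 147 153 159 170 173]
 [ 69  87 126 146 151 156 158 157 139 123 139 155 160 144]
 [126 146 152 155 156 155 148 120  91  99 135 151 151 150]
 [151 156 154 157 152 125  99  85  76  96 137 150 149 150]]
ring [583.27754298 181.26483379  43.        ] [-114.73030932   68.63300332   43.        ]
ring side mid [[246.40386497 261.92584301]] want (244.5, 261.5)
```

```bash
python3 - <<'E'
from h import *
t=load('top0');s=load('side0')
def cen(c,b,thr):
    x0,y0,x1,y1=b; g=cv2.cvtColor(c['pixels'],cv2.COLOR_BGR2GRAY)[y0:y1,x0:x1].astype(float)
    w=np.clip(thr-g,0,None); Y,X=np.mgrid[y0:y1,x0:x1]; return (X*w).sum()/w.sum(),(Y*w).sum()/w.sum()
a=cen(t,(292,232,298,238),130); b=cen(s,(298,234,302,239),70)
print(a,tom(onz(t,*a,18)),b,tom(onz(s,*b,18)));p,e=tri(t,a,s,b);print('tri',tom(p),e)
w=tow(-114.5,69.5,0);print('ring world',w,'shift',w[:2]-[142.875,-531.108])
print('fin c',tow(-115,-50,0), 'yaw',np.arctan2(d[1],d[0]), 'turn units',(np.arctan2(d[1],d[0])+np.pi/2-.2628)/np.radians(120), d,n)
E
```

```text
(np.float64(293.7289156626506), np.float64(234.70180722891567)) [-114.25229529  -82.31915975   18.        ] (np.float64(299.15697674418607), np.float64(236.4127906976744)) [-112.92064264  -86.19939365   18.        ]
tri [-115.25151153  -82.89299121   21.32512149] 1.6243173173356202
ring world [583.68333507 182.06486947   0.        ] shift [440.80833507 713.17286947]
fin c [558.31058765  65.28848512   0.        ] yaw -0.20976688 turn units 0.524365973840628 [ 0.9780795 -0.2082319] [0.2082319 0.9780795]
```

Call:
jog_arm(
  commands=[
    [0.015,0.025,0,0,0,0.03,1],
    [0.04,0.065,0,0,0,0.08,1],
    [0.07,0.113,0,0,0,0.14,1],
    [0.1,0.162,0,0,0,0.2,1],
    [0.13,0.21,0,0,0,0.26,1],
    [0.16,0.259,0,0,0,0.32,1],
    [0.19,0.307,0,0,0,0.38,1],
    [0.22,0.356,0,0,0,0.44,1],
    [0.25,0.404,0,0,0,0.5,1],
    [0.28,0.453,0,0,0,0.524,1],
  ],
)

```text
clock: 1.35
eef_pos: [423.5, -76.3, 205.5]
eef_rot: [3.141, 0.0, 1.363]
wrist_force: [0.4, -1.2, -1.1]
finger_gap: 93.8
```

Call:
jog_arm(
  commands=[
    [0.03,0.048,-0.01,0,0,0,1],
    [0.06,0.097,-0.02,0,0,0,1],
    [0.09,0.146,-0.035,0,0,0,1],
    [0.12,0.194,-0.05,0,0,0,1],
    [0.145,0.235,-0.065,0,0,0,1],
    [0.157,0.254,-0.08,0,0,0,1],
    [0.161,0.26,-0.09,0,0,0,1],
    [0.161,0.26,-0.1,0,0,0,1],
    [0.161,0.26,-0.1,0,0,0,1],
    [0.161,0.26,-0.1,0,0,0,1],
  ],
)

```text
clock: 2.6
eef_pos: [584.0, 181.3, 106.2]
eef_rot: [3.141, -0.0, 1.359]
wrist_force: [-0.0, -0.1, -0.6]
finger_gap: 94.0
```

```bash
python3 - <<'E'
from h import *
st=manip.read_state();print(st['clock'],st['eef_pos'],st['eef_rot'],st['joints'],tom(st['eef_pos']))
t=snap('top','top1');s=snap('side','side1')
cv2.imwrite('pics/a1.png',np.hstack([cv2.resize(t['pixels'][170:290,190:320],None,fx=3,fy=3,interpolation=cv2.INTER_CUBIC)[:360],cv2.resize(s['pixels'][170:290,190:320],None,fx=3,fy=3,interpolation=cv2.INTER_CUBIC)]))
E
```

```text
2.6 [584.02889457 181.25960696 106.22624717] [ 3.14072722e+00 -3.97160361e-04  1.35943539e+00] [ 2.41056449e-01  5.27109787e-01  1.44122455e+00 -2.29060454e-05
  1.17230634e+00  4.52426432e-01] [-113.99433934   68.78434643  106.22624717]
```

View pics/a1.png

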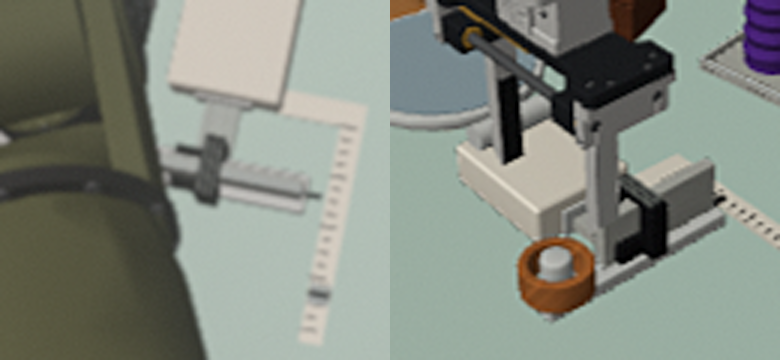

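Call:
jog_arm(
  commands=[
    [0,0.0005,-0.02,0,0,0,1],
    [0,0.0005,-0.045,0,0,0,1],
    [0,0.0005,-0.07,0,0,0,1],
    [0,0.0005,-0.08,0,0,0,1],
    [0,0.0005,-0.084,0,0,0,1],
    [0,0.0005,-0.084,0,0,0,0.75],
    [0,0.0005,-0.084,0,0,0,0.6],
    [0,0.0005,-0.084,0,0,0,0.5],
    [0,0.0005,-0.084,0,0,0,0.5],
    [0,0.0005,-0.084,0,0,0,0.5],
  ],
  grip_force=10,
)

```text
clock: 3.95
eef_pos: [584.0, 182.4, 21.7]
eef_rot: [3.141, -0.0, 1.36]
wrist_force: [0.2, 0.7, 1.8]
finger_gap: 57.1
```

```bash
python3 - <<'E'
from h import *
st=manip.read_state();print(st['clock'],st['eef_pos'],st['finger_gap'],st['wrist_force'])
s=snap('side','side2')
cv2.imwrite('pics/a2.png',cv2.resize(s['pixels'][190:300,190:340],None,fx=5,fy=5,interpolation=cv2.INTER_CUBIC))
E
```

```text
3.95 [583.99458442 182.44624678  21.69423009] 57.12255966774928 [0.18903085 0.6797248  1.7523043 ]
```

View pics/a2.png

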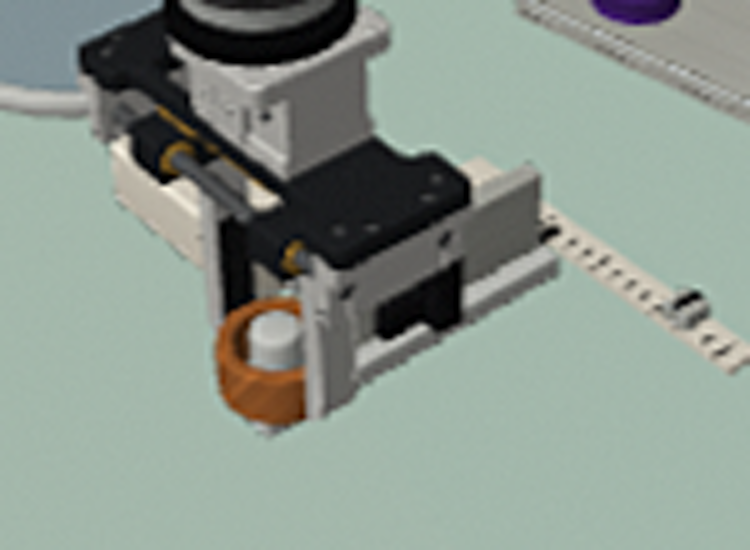

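The fingers stand fore and aft of the ring with a gap of 57 mm, about its 56 mm diameter. I'll lift it now.

Call:
jog_arm(
  commands=[
    [0,0,0,0,0,0,0.45],
    [0,0,0,0,0,0,0.45],
    [0,0,0.005,0,0,0,0.45],
    [0,0,0.015,0,0,0,0.45],
    [0,0,0.03,0,0,0,0.45],
    [0,0,0.045,0,0,0,0.45],
    [0,0,0.06,0,0,0,0.45],
    [0,0,0.075,0,0,0,0.45],
    [0,0,0.085,0,0,0,0.45],
    [0,0,0.09,0,0,0,0.45],
  ],
  grip_force=12,
)

```text
clock: 5.25
eef_pos: [584.0, 182.4, 112.1]
eef_rot: [3.141, -0.0, 1.36]
wrist_force: [0.1, 0.1, -0.6]
finger_gap: 56.8
```

```bash
python3 - <<'E'
from h import *
st=manip.read_state();print(st['clock'],st['eef_pos'],st['finger_gap'],st['wrist_force'])
s=snap('side','side3')
cv2.imwrite('pics/a3.png',cv2.resize(s['pixels'][150:300,190:340],None,fx=4,fy=4,interpolation=cv2.INTER_CUBIC))
E
```

```text
5.25 [583.95021188 182.41399854 112.07782372] 56.75044470543814 [ 0.11425576  0.13736902 -0.55159691]
```

View pics/a3.png

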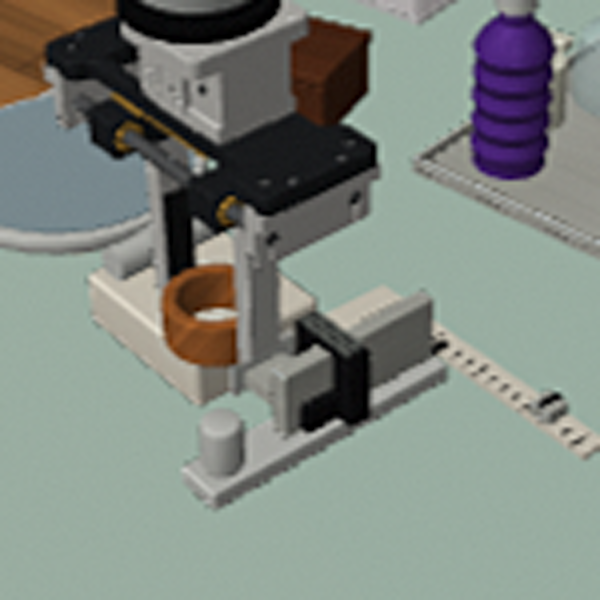

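Call:
jog_arm(
  commands=[
    [-0.004,-0.015,0,0,0,-0.02,0.45],
    [-0.013,-0.05,0,0,0,-0.06,0.45],
    [-0.025,-0.097,0,0,0,-0.12,0.45],
    [-0.038,-0.147,0,0,0,-0.18,0.45],
    [-0.05,-0.197,0,0,0,-0.24,0.45],
    [-0.063,-0.247,0,0,0,-0.3,0.45],
    [-0.076,-0.297,0,0,0,-0.36,0.45],
    [-0.088,-0.345,0,0,0,-0.42,0.45],
    [-0.099,-0.387,0,0,0,-0.47,0.45],
    [-0.104,-0.407,0,0,0,-0.5,0.45],
  ],
)

```text
clock: 6.55
eef_pos: [478.2, -226.9, 110.9]
eef_rot: [-3.141, 0.001, 0.306]
wrist_force: [1.0, 0.7, -0.3]
finger_gap: 56.6
```

Call:
jog_arm(
  commands=[
    [0,0,-0.015,0,0,0,0.45],
    [0,0,-0.035,0,0,0,0.45],
    [0,0,-0.055,0,0,0,0.45],
    [0,0,-0.07,0,0,0,0.45],
    [0,0,-0.082,0,0,0,0.45],
    [0,0,-0.09,0,0,0,0.45],
    [0,0,-0.095,0,0,0,0.45],
    [0,0,-0.098,0,0,0,0.45],
    [0,0,-0.1,0,0,0,0.45],
    [0,0,-0.1,0,0,0,0.45],
  ],
)

```text
clock: 7.8
eef_pos: [479.9, -224.7, 11.5]
eef_rot: [3.141, -0.0, 0.313]
wrist_force: [-0.3, -0.4, 1.0]
finger_gap: 56.8
```

```bash
python3 - <<'E'
from h import *
st=manip.read_state();print(st['clock'],st['eef_pos'],st['finger_gap'],st['wrist_force'])
s=snap('side','side4')
cv2.imwrite('pics/a4.png',cv2.resize(s['pixels'][100:260,250:450],None,fx=3.5,fy=3.5,interpolation=cv2.INTER_CUBIC))
E
```

```text
7.8 [ 479.92685088 -224.65098553   11.53566696] 56.76907731170288 [-0.26670907 -0.43659728  0.99106281]
```

View pics/a4.png

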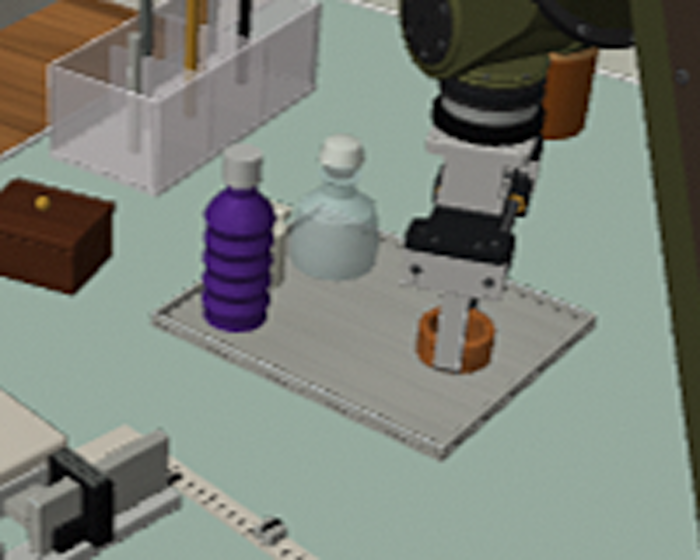

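Call:
jog_arm(
  commands=[
    [0,0,-0.001,0,0,0,0.45],
    [0,0,-0.002,0,0,0,0.45],
    [0,0,-0.0025,0,0,0,0.45],
    [0,0,-0.003,0,0,0,0.45],
    [0,0,-0.0035,0,0,0,0.45],
    [0,0,-0.004,0,0,0,0.45],
    [0,0,-0.004,0,0,0,0.45],
    [0,0,-0.004,0,0,0,0.45],
    [0,0,-0.004,0,0,0,0.45],
    [0,0,-0.004,0,0,0,0.45],
  ],
)

```text
clock: 9.1
eef_pos: [479.9, -224.6, 7.7]
eef_rot: [3.141, -0.0, 0.313]
wrist_force: [-2.2, 1.9, 5.4]
finger_gap: 56.6
```

Call:
jog_arm(
  commands=[
    [0,0,0,0,0,0,0.62],
    [0,0,0,0,0,0,0.66],
    [0,0,0,0,0,0,0.72],
    [0,0,0,0,0,0,0.8],
    [0,0,0.005,0,0,0,0.8],
    [0,0,0.02,0,0,0,0.8],
    [0,0,0.04,0,0,0,0.8],
    [0,0,0.07,0,0,0,0.8],
    [0,0,0.1,0,0,0,0.8],
    [0,0,0.12,0,0,0,0.8],
  ],
)

```text
clock: 10.35
eef_pos: [480.2, -224.8, 130.1]
eef_rot: [3.14, -0.002, 0.313]
wrist_force: [-0.6, 0.2, -0.1]
finger_gap: 75.5
```

```bash
python3 - <<'E'
from h import *
st=manip.read_state();print(st['clock'],st['eef_pos'],st['eef_rot'],st['finger_gap'],st['wrist_force'])
s=snap('side','side5')
cv2.imwrite('pics/a5.png',cv2.resize(s['pixels'][100:260,250:450],None,fx=3.5,fy=3.5,interpolation=cv2.INTER_CUBIC))
# fin grasp target
# pads y: lever back estimate
p=tow(-115,-52,0);print(p, p[:2]-st['eef_pos'][:2], 'turn',(np.arctan2(d[1],d[0])+np.pi/2-st['eef_rot'][2])/np.radians(120))
print('lever corners in top?', [ (tow(-115,y,70), proj(load('top0'),tow(-115,y,70))) for y in (-15,1)])
E
```

```text
10.35 [ 480.22785534 -224.79383212  130.08592013] [ 3.13979508e+00 -1.65568410e-03  3.13078801e-01] 75.53312010753679 [-0.64699133  0.20414798 -0.07163897]
[557.89412379  63.33232744   0.        ] [ 77.66626845 288.12615955] turn 0.500359604296002
lever corners in top? [(array([565.59870362,  99.52126939,  70.        ]), array([[263.75545409, 226.19777346]])), (array([568.93041393, 115.17054106,  70.        ]), array([[256.596364  , 224.76759722]]))]
```

View pics/a5.png

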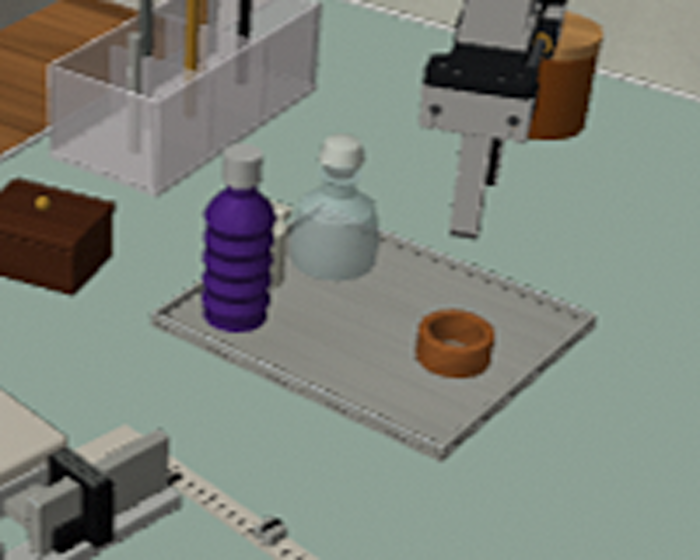

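Call:
jog_arm(
  commands=[
    [0.004,0.015,0,0,0,0.04,0.6],
    [0.013,0.049,0,0,0,0.09,0.5],
    [0.024,0.09,0,0,0,0.15,0.45],
    [0.036,0.135,0,0,0,0.22,0.45],
    [0.048,0.18,0,0,0,0.29,0.45],
    [0.06,0.225,0,0,0,0.36,0.45],
    [0.071,0.264,0,0,0,0.43,0.45],
    [0.077,0.286,-0.01,0,0,0.48,0.45],
    [0.079,0.292,-0.02,0,0,0.5,0.45],
    [0.079,0.292,-0.03,0,0,0.5,0.45],
  ],
)

```text
clock: 11.65
eef_pos: [558.7, 67.0, 96.9]
eef_rot: [-3.141, 0.0, 1.359]
wrist_force: [-0.3, -1.5, -0.3]
finger_gap: 42.3
```

```bash
python3 - <<'E'
from h import *
st=manip.read_state();print(st['clock'],st['eef_pos'],st['eef_rot'],st['finger_gap'],tom(st['eef_pos']))
s=snap('side','side6');t=snap('top','top6')
cv2.imwrite('pics/a6.png',np.hstack([cv2.resize(t['pixels'][180:300,200:320],None,fx=3,fy=3,interpolation=cv2.INTER_CUBIC),cv2.resize(s['pixels'][170:290,210:340],None,fx=3,fy=3,interpolation=cv2.INTER_CUBIC)]))
E
```

```text
11.65 [558.69323493  67.04125436  96.85332079] [-3.14133569e+00  1.64460207e-04  1.35914539e+00] 42.33910754585309 [-114.99072446  -48.20597497   96.85332079]
```

View pics/a6.png

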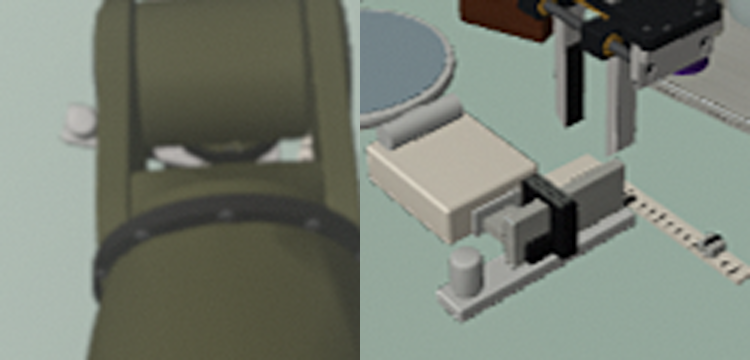

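Call:
jog_arm(
  commands=[
    [0,0,-0.02,0,0,0,0.45],
    [0,0,-0.04,0,0,0,0.45],
    [0,0,-0.058,0,0,0,0.45],
    [0,0,-0.067,0,0,0,0.45],
    [0,0,-0.0705,0,0,0,0.45],
    [0,0,-0.0705,0,0,0,0.3],
    [0,0,-0.0705,0,0,0,0.2],
    [0,0,-0.0705,0,0,0,0.1],
    [0,0,-0.0705,0,0,0,0.05],
    [0,0,-0.0705,0,0,0,0.05],
  ],
  grip_force=15,
)

```text
clock: 13.0
eef_pos: [559.5, 67.3, 27.3]
eef_rot: [3.14, -0.0, 1.36]
wrist_force: [5.7, -0.4, -0.8]
finger_gap: 12.1
```

```bash
python3 - <<'E'
from h import *
st=manip.read_state();print(st['clock'],st['eef_pos'],st['eef_rot'],st['finger_gap'],tom(st['eef_pos']),st['wrist_force'])
s=snap('side','side7')
cv2.imwrite('pics/a7.png',cv2.resize(s['pixels'][150:280,210:350],None,fx=4,fy=4,interpolation=cv2.INTER_CUBIC))
E
```

```text
13.0 [559.45947274  67.33559543  27.28149586] [ 3.14017592e+00 -3.02107236e-04  1.36015396e+00] 12.057536370986584 [-114.30257416  -47.75853085   27.28149586] [ 5.74425944 -0.40788465 -0.81821723]
```

View pics/a7.png

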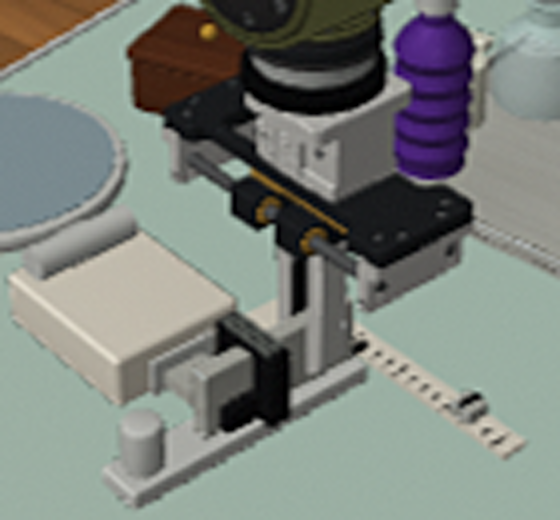

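Call:
jog_arm(
  commands=[
    [-0.004,0.0009,0,0,0,0,0.05],
    [-0.012,0.0026,0,0,0,0,0.05],
    [-0.022,0.0047,0,0,0,0,0.05],
    [-0.032,0.0068,0,0,0,0,0.05],
    [-0.042,0.0089,0,0,0,0,0.05],
    [-0.052,0.0111,0,0,0,0,0.05],
    [-0.061,0.013,0,0,0,0,0.05],
    [-0.067,0.0143,0,0,0,0,0.05],
    [-0.07,0.0149,0,0,0,0,0.05],
    [-0.071,0.0151,0,0,0,0,0.05],
  ],
  grip_force=20,
)

```text
clock: 14.3
eef_pos: [488.5, 82.5, 27.3]
eef_rot: [3.14, -0.0, 1.36]
wrist_force: [7.0, 0.2, -2.4]
finger_gap: 11.8
```

```bash
cat > look.py <<'E'
from h import *
import sys
k=sys.argv[1]
st=manip.read_state();print(st['clock'],st['eef_rot'],st['finger_gap'],'mirror',tom(st['eef_pos']),st['wrist_force'],'F mir',st['wrist_force'][:2]@d,st['wrist_force'][:2]@n)
s=snap('side','side'+k)
cv2.imwrite(f'pics/a{k}.png',cv2.resize(s['pixels'][150:285,215:360],None,fx=5,fy=4.4,interpolation=cv2.INTER_CUBIC) if 0 else cv2.resize(s['pixels'][165:285,210:360],None,fx=5,fy=5,interpolation=cv2.INTER_CUBIC))
E
python3 look.py 8
```

```text
14.3 [ 3.13978021e+00 -4.79778701e-04  1.36025318e+00] 11.817918496740027 mirror [-186.85570401  -47.69442227   27.2895903 ] [ 6.96450569  0.23014197 -2.38254578] F mir 6.763917323971035 1.675329370314232
```

View pics/a8.png

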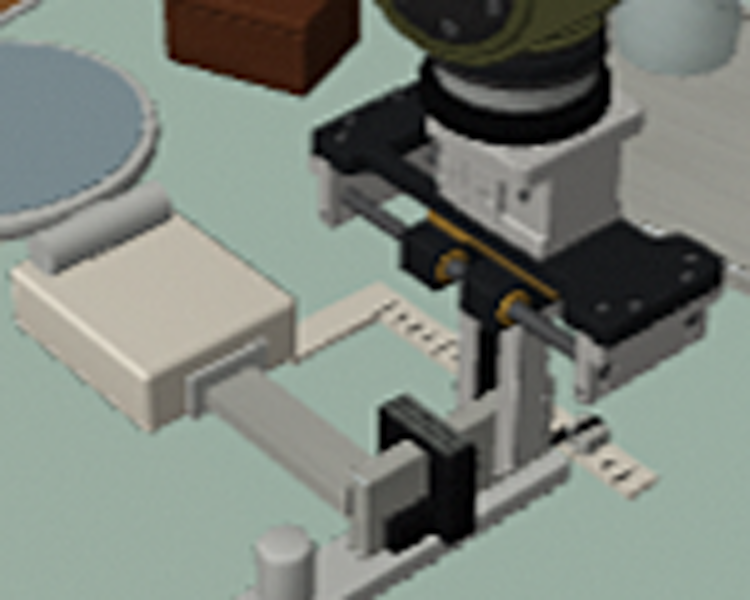

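```bash
python3 - <<'E'
from h import *
s=load('side8')
g=cv2.cvtColor(s['pixels'],cv2.COLOR_BGR2GRAY); print('cols 318..334, rows 244..256');print(g[244:257,318:335])
for x in(-185,-187,-189): print(x,proj(s,tow(x,-82.3,18)),proj(s,tow(x,-94,14)),proj(s,tow(x,-102,14)))
E
```

```text
cols 318..334, rows 244..256
[[113  99 113 160 169 168 153 130 137 115  77 102 131 154 169 169 167]
 [ 97  83 113 159 168 166 165 139 124 102  95 146 167 167 168 166 167]
 [ 86  77 116 168 177 167 167 164 164 163 163 170 170 166 166 165 167]
 [ 89  73 115 174 189 178 169 153 154 154 165 181 174 168 166 164 166]
 [ 95  82 111 174 192 189 179 157 157 124  70  69 138 173 167 167 165]
 [ 89  79 152 198 185 185 181 127  73  34   0  16  94 154 171 166 165]
 [ 86  83 171 175  96 133 136  53   0  20 103 139 142 151 163 167 167]
 [ 77  75  87  58   7  63  69  41 104 141 152 163 127 108 152 169 167]
 [ 83  84  49   0   0  58 104 136 154 158 137 104  78  88 146 168 166]
 [ 87  70  23  33 111 130 126 136 156 125  78  70  60 110 163 169 163]
 [ 83  83 103 146 175 176 164 144 138 103  63  96 152 183 186 181 167]
 [ 97 113 161 173 167 177 155 134 131 105 100 156 191 191 189 184 180]
 [138 166 171 171 172 151 148 172 169 171 179 189 193 193 191 188 185]]
-185 [[319.64037678 252.54640463]] [[323.2923928  251.67151766]] [[325.82174519 250.15918831]]
-187 [[320.26843561 252.99289163]] [[323.91967777 252.11356111]] [[326.44946762 250.5978585 ]]
-189 [[320.89791696 253.44038833]] [[324.54837247 252.55659643]] [[327.07859537 251.03750924]]
```

```bash
cat > cmp.py <<'E'
from h import *
import sys
def cen(c,b,thr):
    x0,y0,x1,y1=b; g=cv2.cvtColor(c['pixels'],cv2.COLOR_BGR2GRAY)[y0:y1,x0:x1].astype(float)
    w=np.clip(thr-g,0,None); Y,X=np.mgrid[y0:y1,x0:x1]; return (X*w).sum()/w.sum(),(Y*w).sum()/w.sum()
def rep(tag,pb,lb):
    s=load(tag)
    for nm,b,z in(('ptr',pb,18),('line',lb,14)):
        for thr in (50,70,90):
            a=cen(s,b,thr);print(tag,nm,thr,np.round(a,2),tom(onz(s,*a,z)).round(2))
if __name__=='__main__':
    rep('side0',(298,234,302,239),(325,247,331,252))
    rep('side8',(320,250,323,254),(325,247,331,252))
E
python3 cmp.py
```

```text
side0 ptr 50 [299.2  236.41] [-112.99  -86.27   18.  ]
side0 ptr 70 [299.16 236.41] [-112.92  -86.2    18.  ]
side0 ptr 90 [299.19 236.32] [-112.72  -86.48   18.  ]
side0 line 50 [327.12 249.58] [-185.49 -105.64   14.  ]
side0 line 70 [327.03 249.54] [-185.26 -105.57   14.  ]
side0 line 90 [327.05 249.45] [-185.08 -105.84   14.  ]
side8 ptr 50 [321.35 252.01] [-186.16  -86.48   18.  ]
side8 ptr 70 [321.2  252.03] [-186.01  -86.18   18.  ]
side8 ptr 90 [321.13 252.01] [-185.87  -86.1    18.  ]
side8 line 50 [327.26 249.52] [-185.55 -106.04   14.  ]
side8 line 70 [327.06 249.59] [-185.42 -105.5    14.  ]
side8 line 90 [327.04 249.48] [-185.13 -105.74   14.  ]
```

Call:
jog_arm(
  commands=[
    [0.0002,0,0,0,0,0,0.05],
    [0.0005,0.0012,0,0,0,0,0.05],
    [0.001,0.0035,0,0,0,0,0.05],
    [0.0016,0.0065,0,0,0,0,0.05],
    [0.0023,0.0097,0,0,0,0,0.05],
    [0.003,0.013,0,0,0,0,0.05],
    [0.0037,0.0163,0,0,0,0,0.05],
    [0.0044,0.0196,0,0,0,0,0.05],
    [0.005,0.0225,0,0,0,0,0.05],
    [0.0054,0.0244,0,0,0,0,0.05],
  ],
  grip_force=12,
)

```text
clock: 15.6
eef_pos: [493.5, 105.3, 27.0]
eef_rot: [3.141, 0.002, 1.36]
wrist_force: [2.3, -15.3, 0.5]
finger_gap: 11.6
```

```bash
python3 look.py 9
```

```text
15.6 [3.14088926e+00 2.38878690e-03 1.36014986e+00] 11.62400171965879 mirror [-186.68907467  -24.35297278   26.99443977] [  2.25653191 -15.32319422   0.46982658] F mir 5.39784538805845 -14.517420190151764
```

View pics/a9.png

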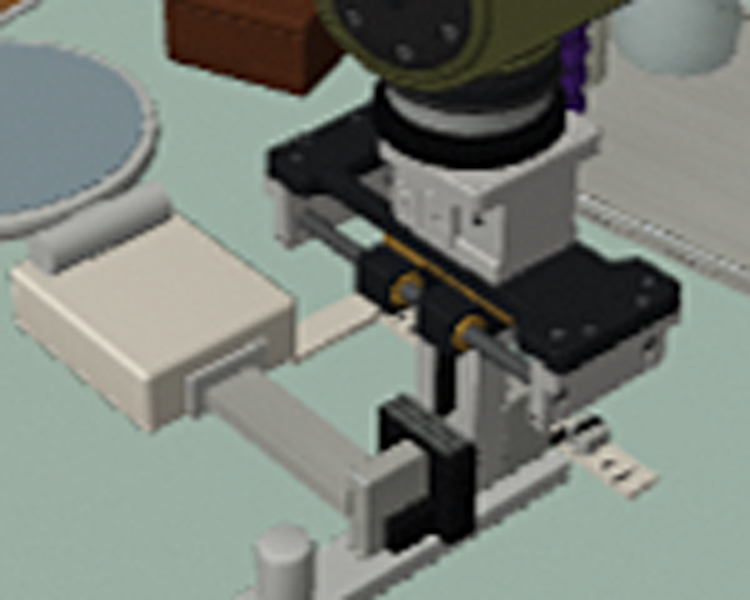

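Call:
jog_arm(
  commands=[
    [0.0003,0.0012,0,0,0,0,0.05],
    [0.0008,0.0037,0,0,0,0,0.05],
    [0.0014,0.0064,0,0,0,0,0.05],
    [0.002,0.0093,0,0,0,0,0.05],
    [0.0026,0.0122,0,0,0,0,0.05],
    [0.0032,0.015,0,0,0,0,0.05],
    [0.0038,0.0178,0,0,0,0,0.05],
    [0.0044,0.0206,0,0,0,0,0.05],
    [0.0049,0.023,0,0,0,0,0.05],
    [0.0052,0.0244,0,0,0,0,0.05],
  ],
)

```text
clock: 16.9
eef_pos: [498.6, 129.4, 26.9]
eef_rot: [3.141, 0.003, 1.36]
wrist_force: [3.0, -17.8, 1.1]
finger_gap: 11.9
```

```bash
python3 look.py 10
```

```text
16.9 [3.14124693e+00 2.89687409e-03 1.36013953e+00] 11.8784214215929 mirror [-186.72925133    0.28493787   26.91374934] [  2.98222354 -17.78525089   1.05231257] F mir 6.620308219390532 -16.774395197792916
```

View pics/a10.png

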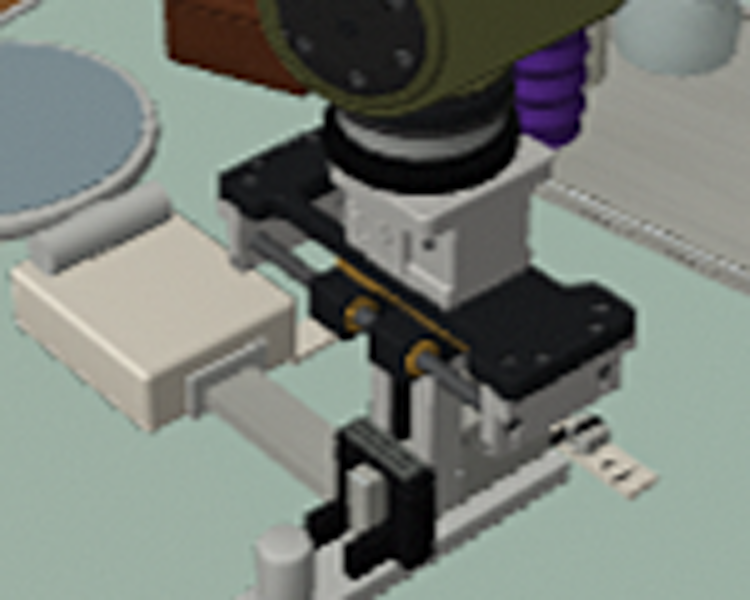

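Call:
jog_arm(
  commands=[
    [0.0002,0.001,0,0,0,0,0.05],
    [0.0004,0.002,0,0,0,0,0.05],
    [0.0006,0.003,0,0,0,0,0.05],
    [0.0008,0.0039,0,0,0,0,0.05],
    [0.001,0.0047,0,0,0,0,0.05],
    [0.0012,0.0055,0,0,0,0,0.05],
    [0.0014,0.0063,0,0,0,0,0.05],
    [0.0015,0.0069,0,0,0,0,0.05],
    [0.0016,0.0073,0,0,0,0,0.05],
    [0.0016,0.0076,0,0,0,0,0.05],
  ],
)

```text
clock: 18.2
eef_pos: [500.2, 136.9, 26.9]
eef_rot: [3.141, 0.003, 1.36]
wrist_force: [3.9, -17.3, 0.2]
finger_gap: 11.7
```

```bash
python3 look.py 11
```

```text
18.2 [3.14127896e+00 3.00459588e-03 1.36011273e+00] 11.707330700470383 mirror [-186.73909307    7.9350527    26.88029666] [  3.91695905 -17.30035362   0.22793016] F mir 7.43358277531856 -16.10548537495353
```

View pics/a11.png

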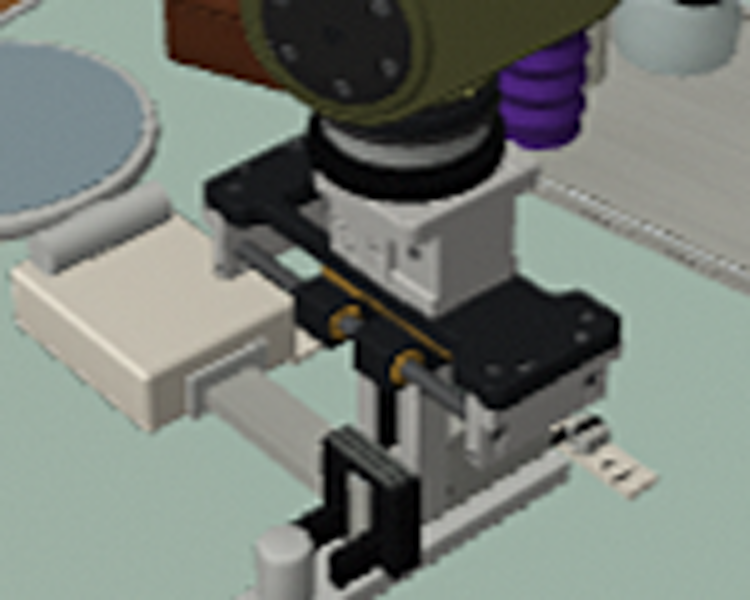

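Call:
jog_arm(
  commands=[
    [0.0001,0.0005,0,0,0,0,0.05],
    [0.0002,0.001,0,0,0,0,0.05],
    [0.0003,0.0015,0,0,0,0,0.05],
    [0.0004,0.002,0,0,0,0,0.05],
    [0.0005,0.0025,0,0,0,0,0.05],
    [0.0006,0.003,0,0,0,0,0.05],
    [0.0007,0.0034,0,0,0,0,0.05],
    [0.0008,0.0038,0,0,0,0,0.05],
    [0.0008,0.0039,0,0,0,0,0.05],
    [0.0008,0.0039,0,0,0,0,0.05],
  ],
)

```text
clock: 19.5
eef_pos: [501.0, 140.7, 26.9]
eef_rot: [3.141, 0.003, 1.36]
wrist_force: [3.2, -17.6, -0.1]
finger_gap: 11.9
```

```bash
python3 look.py 12
```

```text
19.5 [3.14133036e+00 3.08419534e-03 1.36009991e+00] 11.913836443748622 mirror [-186.78885362   11.86254425   26.87473887] [  3.2342051  -17.55403255  -0.13687096] F mir 6.818619183864523 -16.49577467692281
```

Call:
jog_arm(
  commands=[
    [0.0003,0.0005,0,0,0,0,0.05],
    [0.0004,0.001,0,0,0,0,0.05],
    [0.0005,0.0015,0,0,0,0,0.05],
    [0.0006,0.002,0,0,0,0,0.05],
    [0.0007,0.0025,0,0,0,0,0.05],
    [0.0008,0.003,0,0,0,0,0.05],
    [0.0009,0.0034,0,0,0,0,0.05],
    [0.001,0.0038,0,0,0,0,0.05],
    [0.001,0.0039,0,0,0,0,0.05],
    [0.001,0.0039,0,0,0,0,0.05],
  ],
)

```text
clock: 20.8
eef_pos: [501.3, 141.6, 26.9]
eef_rot: [-3.14, 0.008, 1.36]
wrist_force: [-4.6, -45.6, 10.9]
finger_gap: 12.2
```

```bash
python3 look.py 13
```

```text
20.8 [-3.14044597  0.00829388  1.35999723] 12.213070849639573 mirror [-186.62655222   12.76568944   26.88583317] [ -4.60133958 -45.57044558  10.86913776] F mir 4.988744389999451 -45.52966419791863
```

View pics/a13.png

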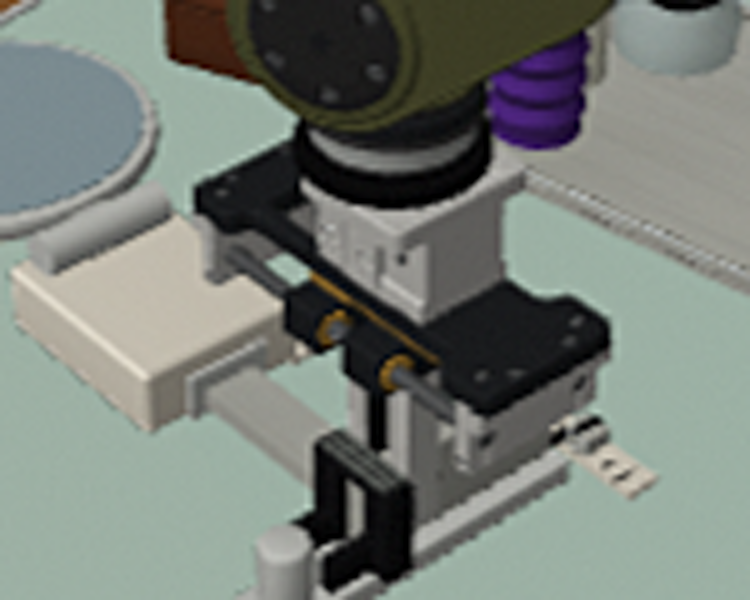

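The lever has met its stop: travel ended at y = 12.8 and the force jumped. I'll ease the excess push off without moving the foot.

Call:
jog_arm(
  commands=[
    [-0.0001,-0.0005,0,0,0,0,0.05],
    [-0.0002,-0.001,0,0,0,0,0.05],
    [-0.0003,-0.0015,0,0,0,0,0.05],
    [-0.0004,-0.002,0,0,0,0,0.05],
    [-0.0005,-0.0023,0,0,0,0,0.05],
    [-0.0005,-0.0023,0,0,0,0,0.05],
    [-0.0005,-0.0023,0,0,0,0,0.05],
    [-0.0005,-0.0023,0,0,0,0,0.05],
    [-0.0005,-0.0023,0,0,0,0,0.05],
    [-0.0005,-0.0023,0,0,0,0,0.05],
  ],
  grip_force=16,
)

```text
clock: 22.1
eef_pos: [501.3, 141.4, 26.9]
eef_rot: [-3.142, 0.005, 1.36]
wrist_force: [2.5, -26.1, 4.0]
finger_gap: 11.9
```

```bash
python3 look.py 14; python3 - <<'E'
from h import *
from cmp import *
s=load('side14');g=cv2.cvtColor(s['pixels'],cv2.COLOR_BGR2GRAY);print(g[244:257,316:334])
rep('side14',(320,250,323,254),(325,247,331,252))
t=snap('top','top14');
cv2.imwrite('pics/t14.png',cv2.resize(t['pixels'],(800,600)))
E
```

```text
22.1 [-3.14155117  0.00479538  1.360281  ] 11.908811619854857 mirror [-186.58891595   12.59250067   26.91732651] [  2.4553781  -26.12401514   4.02715397] F mir 7.841408186285667 -25.040075566651865
[[ 91  96  98  93  94  92  93  93  93 102  99  87  91 147 175 171 170 170]
 [ 98  95  93  92  94  92  93  93  90 109 102  92 125 161 172 168 169 169]
 [ 94  93  93  92  93  92  91  89  86  96 114 150 171 174 172 170 170 168]
 [ 93  94  94  93  92  91  87  83 106 130 151 155 170 185 177 171 169 169]
 [ 92  92  92  91  90  85 114 151 167 164 163 130  73  68 141 177 170 168]
 [ 94  92  93  90  85 116 158 189 186 135  76  35   0  17  96 158 173 170]
 [ 95  94  93  92 165 164  93 139 139  54   0  21 104 141 147 156 166 170]
 [ 95  92  87  87  92  64   6  84  88  42 105 144 154 167 130 112 155 172]
 [ 91  84  83  76  35   0  16 104 129 137 157 161 140 106  81  90 148 172]
 [ 83  83  80  68  19  34 115 139 132 139 156 127  81  73  61 112 165 171]
 [ 79  79  75  82 104 150 178 179 168 147 141 107  63  98 157 187 191 183]
 [ 78  75  98 148 183 175 168 179 154 138 132 106 105 160 195 194 193 188]
 [ 75  76 135 175 181 175 173 178 171 173 174 175 182 191 196 198 194 190]]
side14 ptr 50 [321.17 252.02] [-185.93  -86.15   18.  ]
side14 ptr 70 [321.1  252.05] [-185.92  -85.95   18.  ]
side14 ptr 90 [321.07 252.04] [-185.84  -85.93   18.  ]
side14 line 50 [327.27 249.51] [-185.54 -106.07   14.  ]
side14 line 70 [327.07 249.59] [-185.42 -105.54   14.  ]
side14 line 90 [327.05 249.49] [-185.16 -105.74   14.  ]
```

View pics/t14.png

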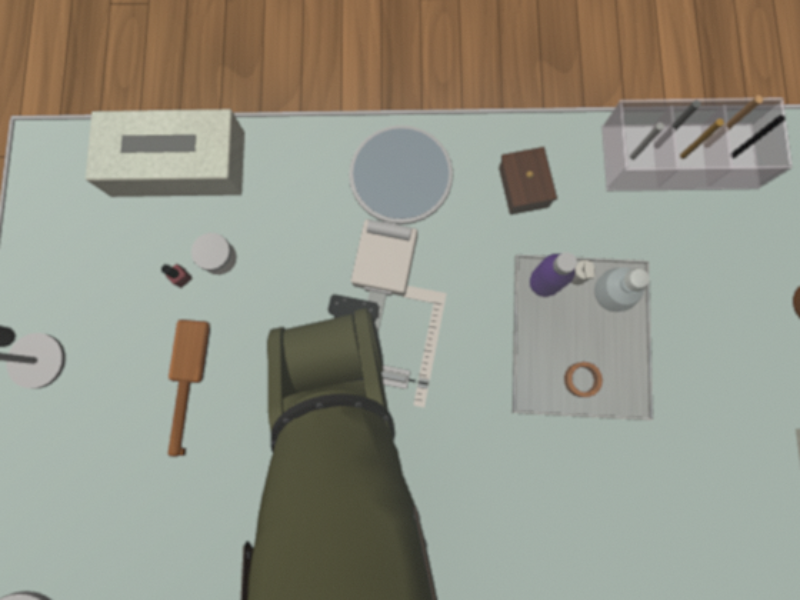

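View pics/a14.png

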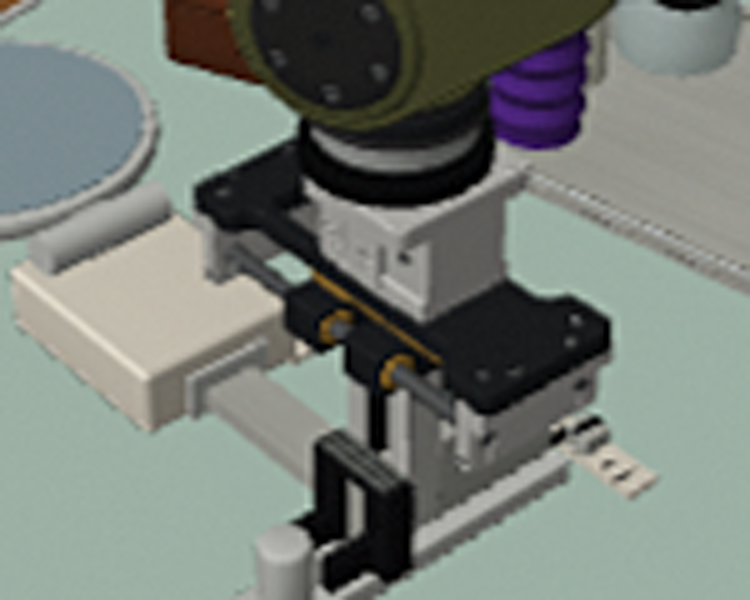

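The top view now shows the pointer and rider unobstructed, so I'll use it as an independent check.

```bash
python3 - <<'E'
from h import *
t=load('top14');cv2.imwrite('pics/t14z.png',cv2.resize(t['pixels'][240:290,255:315],None,fx=10,fy=10,interpolation=cv2.INTER_CUBIC))
g=cv2.cvtColor(t['pixels'],cv2.COLOR_BGR2GRAY);print('cols 284..301 rows 262..272');print(g[262:273,284:302])
for p in [(-186.5,-82,18),(-186.5,-94,14),(-186.5,-102,14)]: print(p,proj(t,tow(*p)))
E
```

```text
cols 284..301 rows 262..272
[[156 157 153 157 170 174 172 169 167 161 157 156 156 160 172 189 191 181]
 [141 140 152 164 172 176 173 172 173 168 163 167 163 163 174 189 187 182]
 [138 132 138 156 168 170 170 172 175 171 168 172 169 169 174 181 186 180]
 [137 127 107 111 123 133 146 163 174 166 159 159 160 160 164 170 178 178]
 [137 134 105  89  87  95 121 152 156 140 132 137 142 150 152 157 165 172]
 [140 147 140 140 131 122 133 151 143 111  96  98 105 112 119 133 155 170]
 [155 155 163 170 165 158 161 163 152 121 104  92  86  85  92 119 153 171]
 [164 155 169 173 174 172 171 174 166 150 141 134 128 120 116 132 159 170]
 [160 151 168 173 173 173 173 173 166 160 158 155 150 147 145 156 167 173]
 [157 155 168 173 170 172 171 174 177 171 162 153 151 155 158 169 173 173]
 [164 166 171 172 171 170 173 180 187 185 180 173 171 175 176 178 173 171]]
(-186.5, -82, 18) [[287.42343654 265.68471194]]
(-186.5, -94, 14) [[292.58291868 266.80767872]]
(-186.5, -102, 14) [[296.02501379 267.50956004]]
```

View pics/t14z.png

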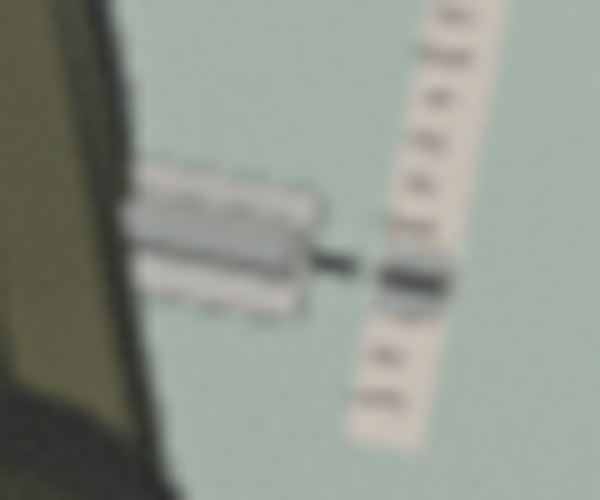

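```bash
python3 - <<'E'
from h import *
from cmp import cen
t=load('top14')
for thr in(125,140):
    a=cen(t,(286,264,291,268),thr);b=cen(t,(293,265,300,271),thr)
    print(thr,a,tom(onz(t,*a,18)),b,tom(onz(t,*b,14)))
st=manip.read_state();print(st['clock'],tom(st['eef_pos']),st['finger_gap'],st['wrist_force'])
# other objects unmoved?: image diff with top0 at object zones
d0=cv2.absdiff(load('top0')['pixels'],t['pixels']).max(2)
for nm,(x0,y0,x1,y1) in dict(tray=(365,175,460,225),brush=(112,220,150,322),jar=(108,160,165,205),mirror=(245,85,320,155)).items(): print(nm,(d0[y0:y1,x0:x1]>40).sum())
r=cv2.inRange(cv2.cvtColor(t['pixels'],cv2.COLOR_BGR2HSV),(3,90,40),(20,255,255))[240:290,385:430]
ct=max(cv2.findContours(r,cv2.RETR_EXTERNAL,cv2.CHAIN_APPROX_NONE)[0],key=cv2.contourArea);e=cv2.fitEllipse(ct);print('ring',onz(t,e[0][0]+385,e[0][1]+240,25),e)
E
```

```text
125 (np.float64(287.4848484848485), np.float64(265.8121212121212)) [-186.75373598  -82.19325825   18.        ] (np.float64(295.8595317725752), np.float64(267.68227424749165)) [-186.95746542 -101.70554686   14.        ]
140 (np.float64(287.6984615384615), np.float64(265.8276923076923)) [-186.69192579  -82.67595734   18.        ] (np.float64(295.9612676056338), np.float64(267.7218309859155)) [-186.99913802 -101.95008276   14.        ]
22.2 [-186.55160649   12.5884366    26.95282819] 12.180141515131382 [  2.79490565 -26.10628371   3.51888348]
tray 0
brush 0
jar 0
mirror 0
ring [ 479.87279584 -222.56013501   25.        ] ((23.169185638427734, 25.132640838623047), (22.309080123901367, 24.391822814941406), 100.93233489990234)
```

```bash
python3 -c "
from cell import manip
print(manip.sign_off()); st=manip.read_state(); print(st['clock'],st['finger_gap'])"
```

```text
the job is handed in; nothing more can be done
None
the job is handed in; nothing more can be done
```

I finished the job and handed it in at about 22 s on the clock, with the gripper still holding the fin.

**Ring:** I lifted it off the post and set it on the tray floor, opening the fingers only after the wrist force showed contact. It lies flat at about (480, -223) mm in the empty half of the tray.

**Foot:** I gripped it by the fin and pulled it out about 72.3 mm. The pointer now reads as follows against the line, in the mirror's x:

| View | Pointer (mm) | Line (mm) | Difference |
|---|---|---|---|
| Top | -186.7 | -187.0 | 0.2–0.3 mm short |
| Side | -185.9 | -185.4 | 0.4–0.7 mm too far |

The two views disagree in direction, so I left the pointer between them. During the slide the foot stayed within about 0.3 mm by the tool's position.

**Lever:** I pushed it left with the finger flanks until it hit its stop, where travel ended and the wrist force jumped from about 17 N to 46 N. I then eased the push to about 26 N. The finger position gives the lever a travel of about 35 mm, but I didn't measure the lever directly at the end.

**Other things:** Comparing the first and last top pictures showed no change at the bottle, decanter and dispenser, brush, jar and varnish, or mirror.

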